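# Walk a stuck sample carrier out of its guide with a mallet

## Robot

A 7-joint arm with a two-finger parallel gripper is mounted at the origin on a cart in front of the work surface, level with it; the furniture and walls round the work are solid. World frame = base frame: x ahead of the robot, y to its left, z up, the work surface at z = 0. Lengths are in mm, angles in rad, forces in N, time in s.
With the tool pointing down it reaches from about 350 to 900 mm from the base axis. Payload 7.2 kg.
Tool frame: the origin (TCP) lies on the centre line of the jaws, within the pads' length; the fingertips stand 22 mm ahead of it and the grasp point (between the pads) lies 3 mm ahead of it; z points along the fingers, x is the direction in which the jaws open and shut, and the axes are right-handed (so a half turn about z gives the same grasp; the last joint's range is limited). The gripper opens to 85 mm and grips with 20 to 120 N. Pads are 22 mm wide; open, the fingers measure 114 mm over their backs; the gripper's body (76 mm by 85 mm) begins 54 mm behind the grasp point. The pads swing forward as they close: fully open they stand 13 mm farther back than shut.
Start: joints at [-1.279, 0.411, -0.013, 1.596, 0.006, 1.134, -0.082], TCP at [220.064, 584.98, 214.597] pointing down, gripper open.
Joint ranges: [-2.95, 2.95], [-0.29, 1.99], [-1.47, 1.44], [0.14, 2.54], [-1.03, 4.17], [0.13, 1.85], [-2.86, 2.86]. Speed limits (rad/s): [2.39, 2.39, 3.01, 3.01, 3.14, 3.14, 3.14].

## Interface

Orientations are given as a unit quaternion [w, x, y, z].
In Python, from workcell import arm gives the robot as it stands. The module is installed in compiled form; this text tells all that it offers.
- The arm moves only by the tool jog_arm, never from a script. Its argument "plan" is a list of rows, each an object with "rot": the turn, a rotation vector about the world's x, y, z in degrees, a list of three; "translation": the shift along the world's x, y, z in cm, a list of three; "fingers": the gripper command: -1 is shut, 1 is fully open, values between are in proportion. A call has 1 to 5 rows; each row is the pose to reach, as a shift and turn from the pose commanded when the call began; what a row does not reach only later rows make up. A row lasts 1/12 s, in which the tool goes at most 41.7 mm and 7.16 degrees, less where a joint would pass 70% of its speed; a pose out of reach is approached as far as the arm can. A call with a gripper value outside its range is refused whole. The fingers move at their own pace and stop on an object; "newtons" is the grip in N (left out, the last holds). Time passes only in rows, so rows that repeat a pose let the fingers close. It gives the time, the measured TCP pose, the force and the opening at its end, in the units of the state.
- arm.get_obs(): the state, without advancing time (a new reading comes with each control period).
- arm.capture(name): name is "scene" or "top"; returns a dict with "color" (480x640x3 uint8, blue, green, red), "vertical_fov" (degrees; the focal length in pixels is half the picture's height over the tangent of half this angle, whatever the lens; pixels are square), "cx", "cy" (the principal point, pixels), "world_to_cam" (4x4, takes a point from world to camera coordinates). Camera axes: x right, y down, z forward; pixel columns grow to the right and rows downward; lengths in mm; the calibration is good to about 2 mm. A picture is of the moment at which its call begins. There is no depth.
- arm.finish_job(): hands the job in, once; it reports no verdict.
The state is a dict: "time_s": time; "joint_positions": joint angles; "joint_velocities": joint speeds; "joint_torque": joint torques, N m; "eef_pos": TCP position; "tool_rot": TCP orientation; "ft_force": force on the tool from outside, world axes, zero at the start; "ft_torque": the same for the moment, N m; "width": finger opening in mm.
Only numpy, scipy, OpenCV 4.12 (cv2) and the standard library are available. Lean on these libraries where they do the work, as an engineer would, in place of code of your own. Each camera call takes 0.05 s, during which the arm holds its last target. There are 200 camera calls.

## Task

The sample carrier is stuck in its guide under the two sprung keepers. Take the mallet and walk the carrier out with light taps on its two rear ears, one side and then the other, until both of its wings are clear of the keepers; do not hit it hard, do not touch the carrier with the gripper and leave the other things where they are. Finally stand the mallet back on its head on the bench.

Things in the scene. Friction and masses are not known exactly. Their poses are not given: they have to be found in the camera images.
- fixture: Dark steel guide fixture fixed to the bench, 200x160 mm, base plate 8 mm thick; two rails carry the carrier 20 mm above the bench. Origin: on the bench under the middle of the carrier's rear edge when it is fully home. +x is the way out (roughly away from the robot), +y left, z up. The carrier's travel ends at about 50 mm, where its ears meet the keeper brackets.
- stop_post (a point): Top centre of the fixture's stop post, 60 mm above the bench, which stands behind the middle of the carrier's rear edge: fixture x = -16 to -2 mm, y = -18 to 18 mm. Because of it only the ears can be struck.
- clear_line (a point): Point at fixture x = 94 mm, y = 0, z = 34 mm: the front edge of both keeper pads lies on this line across. The pads (x = 68 to 94 mm, y = +-40 to +-60 mm) are sprung down on the carrier's wings with about 2.5 N each; their brackets reach from x = 64 to 98 mm, out to y = +-78 mm and up to z = 62 mm.
- carrier: Loose aluminium plate, 100 mm long (x), 132 mm wide, a round test block fixed on it, about 0.5 kg in all. Origin: 62 mm ahead of the middle of its rear edge, at the underside, 20 mm above the bench (fixture x = 62 mm when home); +x is the way out. A 30 mm keel below runs in a 32.4 mm slot, so it can skew only about 0.08 rad. It starts 0 to 3 mm out, skewed up to 0.04 rad. Its wings are clear after about 39 mm of travel.
- ear_left (a point): Striking point on the flat rear face of the carrier's left (+y) ear, 50 mm above the bench; the ear is 36 mm wide (y), 40 mm high (20 to 60 mm above the bench), 14 mm thick. Strike it here (the head clear of the rails) in the carrier's +x direction. At about 6 to 12 N this side slides forward while the other stays, up to 16 mm; then the skewed carrier jams, the force rises, and only the other ear will move.
- ear_right (a point): The same for the right (-y) ear. The ears are 96 mm apart, centre to centre.
- wing_left (a point): Middle of the rear top edge of the carrier's left wing (carrier x = -7 mm, y = 50 mm), 34 mm above the bench; must end beyond the clear line, at fixture x > 94 mm. The wing is 45 mm long, y = 36 to 62 mm, 14 mm thick and lies under the keeper pad.
- wing_right (a point): The same for the right (-y) wing.
- mallet: Mallet with a black nylon head 95 mm long (x), 40 mm wide and high, standing on the side of its head with the wooden handle straight up; handle 30 mm (x) by 24 mm (y), reaching to 106 mm above the bench. 0.35 kg. Origin: centre of the head's underside. A fixed black slab 92 mm high lies just behind it. It strikes with either end of its head (x = +-47.5 mm, y = 0, z = 20 mm).
- oil_bottle: oil bottle with a spout, 42 mm across, 118 mm high; origin: centre of its underside. Bystander, leave alone.
- carton_a: closed bearing carton, 71x60x50 mm; origin: centre of its underside. Bystander, leave alone.
- brush: flat swarf brush lying flat, 180 mm long, 10 mm thick; origin: centre of its underside. Bystander, leave alone.
- micrometer: micrometer lying flat, 130 mm long, 12 mm thick; origin: centre of its underside. Bystander, leave alone.
- ring_a: bearing ring, 90 mm across, 18 mm high; origin: centre of its underside. Bystander, leave alone.
Not all that is in view belongs to the job. There is more than one size of the mallet; the one meant has the size given above.

How it is judged (in metres and radians):
On the way, in this order (a step that is already met when the one before it is completed fails the run):
1. the mallet is lifted off the bench (15 mm) while the carrier is still home (height (world z) of mallet above 0.015 m and x of carrier in the frame of fixture below 0.067 m), for 0.1 s.
2. the mallet, not anything else, has started the carrier: it is 7 mm out, with the mallet on it (x of carrier in the frame of fixture above 0.069 m and contact force between mallet and carrier above 0.5 N).
3. the carrier is half way, 20 mm out, with the mallet on it (x of carrier in the frame of fixture above 0.082 m and contact force between mallet and carrier above 0.5 N).
At the end, for the whole second after the job is handed in: Both wings' rear edges lie beyond the keeper pads' front edge (fixture x > 94 mm); the carrier lies flat on its rails (origin 16 to 24 mm up, tilt under 0.06 rad); the mallet stands on its head on the bench (tilt under 0.1 rad, origin within 5 mm of the bench top); both at rest (x of each of wing_left, wing_right in the frame of fixture above 0.094 m and height (world z) of carrier between 0.016 and 0.024 m and angle between carrier's own z axis and vertical below 0.06 rad and linear speed of each of carrier, mallet below 0.01 m/s and angle between mallet's own z axis and vertical below 0.1 rad and height (world z) of mallet between -0.005 and 0.005 m); the robot touches nothing.
It fails at once if the carrier is hit or pressed with the mallet with more than 55 N (contact force between mallet and carrier above 55 N).
It fails at once if the gripper or arm touches the carrier (contact force between any of the fingers, the arm and carrier above 0.5 N).
It fails at once if a bystander (bottle, carton, brush, micrometer or ring) is moved by more than 15 mm (distance of any of oil_bottle, carton_a, brush, micrometer, ring_a from where it was at the start of the episode above 0.015 m).
It also fails if it takes over 64 s, if anything falls off the work surface, if the arm or the gripper's body presses on something with over 40 N, if the wrist force passes 120 N, or if a joint passes its speed limit or range.

## Working session

There is one attempt and no reset: what is moved stays moved. The work goes in short steps, Python scripts to look and compute and a tool call to move; the robot and the scene stay as the last step left them, time stands still between calls to the robot, and variables do not carry over. Pictures are saved under pics/ and viewed, about 8 in all and at most 12, crops included, and the job is handed in when it is done.

Besides the shell and the picture viewer there is one more tool, called after "Request:" as name(argument=value, ...) on one line, values as JSON. jog_arm: Moves the arm, as the interface text tells. Its arguments: {"type":"object","properties":{"plan":{"type":"array"},"newtons":{"type":"number"}},"required":["plan"]}

```bash
mkdir -p pics
cat > h.py <<'E'
import numpy as np, cv2
from workcell import arm
def cap(n):
    c=arm.capture(n); f=240/np.tan(np.radians(c["vertical_fov"]/2)); c["f"]=f
    c["M"]=np.array(c["world_to_cam"],float); return c
def ray(c,u,v,z):
    R=c["M"][:3,:3]; t=c["M"][:3,3]; o=-R.T@t
    d=R.T@np.array([(u-c["cx"])/c["f"],(v-c["cy"])/c["f"],1.]); return o+d*(z-o[2])/d[2]
def proj(c,p):
    q=c["M"][:3,:3]@np.array(p,float)+c["M"][:3,3]; return c["f"]*q[0]/q[2]+c["cx"],c["f"]*q[1]/q[2]+c["cy"]
E
python3 - <<'E'
from h import *
import pickle
for n in("scene","top"):
    c=cap(n); cv2.imwrite(f"pics/{n}0.png",c["color"]); pickle.dump(c,open(n+".pkl","wb"))
    print(n,c["f"],c["cx"],c["cy"],-c["M"][:3,:3].T@c["M"][:3,3], c["M"][:3,:3].round(3).tolist())
print(arm.get_obs())
E
```

```text
scene 575.4458234474545 319.60949919541184 243.0397520725121 [-325.38817225 -808.10585751 1082.51287187] [[0.671, -0.742, 0.007], [-0.492, -0.452, -0.744], [0.555, 0.495, -0.668]]
top 438.31640616727236 322.47493887406006 237.76865129871422 [ 423.62045868  -58.65257084 1131.66757079] [[0.018, -1.0, -0.017], [-0.997, -0.016, -0.071], [0.071, 0.019, -0.997]]
{'time_s': 0.1, 'joint_positions': array([-1.27921238,  0.41182876, -0.01270203,  1.59696736,  0.00560049,
        1.13432077, -0.08218559]), 'joint_velocities': array([-0.00108592, -0.00062625,  0.00024234, -0.00234821, -0.00069772,
        0.00206168, -0.00013807]), 'joint_torque': array([ 2.55537794e-03, -6.01826262e+01,  6.84106685e-01, -3.00087547e+01,
        1.40123480e-02,  6.44498243e-03, -9.39159747e-06]), 'eef_pos': array([219.91894367, 584.51497593, 213.82886365]), 'tool_rot': array([ 4.67649971e-04,  8.22205409e-01,  5.69190400e-01, -5.79067591e-04]), 'ft_force': array([0.35652607, 0.03111834, 0.21780486]), 'ft_torque': array([ 0.01751195, -0.03906215,  0.01190522]), 'width': 85.55037034664583}
```

View pics/scene0.png

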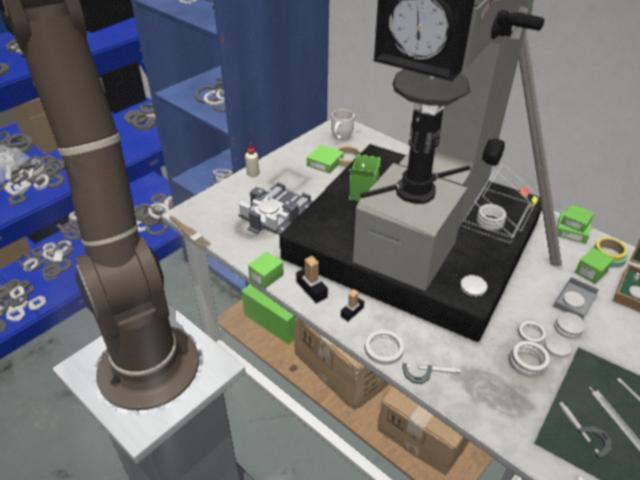

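View pics/top0.png

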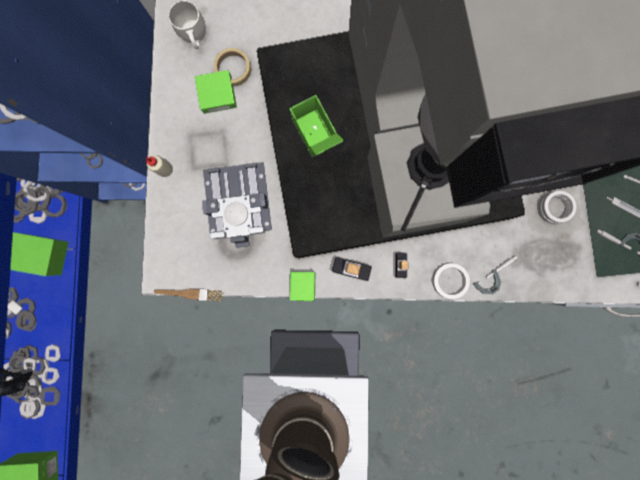

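Candidates for the mallet, in the top view, are the larger one at (352,268) and the smaller one at (401,264). The larger fits a 95 mm head. I'll confirm with an enlarged crop, together with the fixture.

Run:
```python
from h import *
import pickle
c=pickle.load(open("top.pkl","rb")); s=pickle.load(open("scene.pkl","rb"))
a=cv2.resize(c["color"][155:255,190:280],None,fx=4.4,fy=4.4,interpolation=cv2.INTER_CUBIC) 
b=cv2.resize(c["color"][240:300,320:420],None,fx=4,fy=4,interpolation=cv2.INTER_CUBIC)
d=cv2.resize(s["color"][165:245,230:320],None,fx=4.4,fy=4.4,interpolation=cv2.INTER_CUBIC)
im=np.zeros((600,800,3),np.uint8)
im[:440,:396]=a; im[:352,400:796]=d; im[355:595,400:800]=b
cv2.imwrite("pics/crop.png",im)
print(ray(c,335,263,20),ray(c,369,273,20),ray(c,393,264,20),ray(c,409,264,20))
# mallet head: dark mask near bench
g=c["color"].max(2).astype(int)
for (x0,x1,y0,y1) in[(325,378,252,286),(388,415,248,282)]:
    m=np.zeros_like(g,np.uint8); m[y0:y1,x0:x1]=(g[y0:y1,x0:x1]<70)*255
    hsv=cv2.cvtColor(c["color"],cv2.COLOR_BGR2HSV); w=np.zeros_like(m); w[y0:y1,x0:x1]=((hsv[y0:y1,x0:x1,1]>90)&(g[y0:y1,x0:x1]>90))*255
    n=(m|w); n=cv2.morphologyEx(n,cv2.MORPH_CLOSE,np.ones((3,3)))
    cs=max(cv2.findContours(n,0,2)[0],key=cv2.contourArea); r=cv2.minAreaRect(cs); print(r); P=[ray(c,u,v,35)[:2].round() for u,v in cv2.boxPoints(r)]; print(P,[np.linalg.norm(P[i]-P[i-1]) for i in range(4)])
    v,u=np.nonzero(w); print("handle",u.mean(),v.mean(),u.min(),u.max(),v.min(),v.max(),ray(c,u.mean(),v.mean(),100))
```

```text
[439.31470275 -70.73681191  20.        ] [ 415.60465211 -156.89838725   20.        ] [ 439.33113458 -217.16429268   20.        ] [ 440.03065115 -257.42917204   20.        ]
((357.76470947265625, 269.941162109375), (22.79834747314453, 14.067066192626953), 14.03624439239502)
[array([412., -96.]), array([ 446., -104.]), array([ 433., -159.]), array([ 399., -151.])] [np.float64(56.515484603779164), np.float64(34.92849839314596), np.float64(56.515484603779164), np.float64(34.92849839314596)]
handle 352.76190476190476 268.45714285714286 346 359 264 273 [ 426.12874072 -111.70565671  100.        ]
((400.0, 264.5), (23.0, 10.0), 90.0)
[array([ 467., -220.]), array([ 467., -245.]), array([ 410., -245.]), array([ 409., -220.])] [np.float64(58.0), np.float64(25.0), np.float64(57.0), np.float64(25.019992006393608)]
handle 403.9347826086956 264.9347826086956 401 407 262 268 [ 436.45852957 -231.3094643   100.        ]
```

View pics/crop.png

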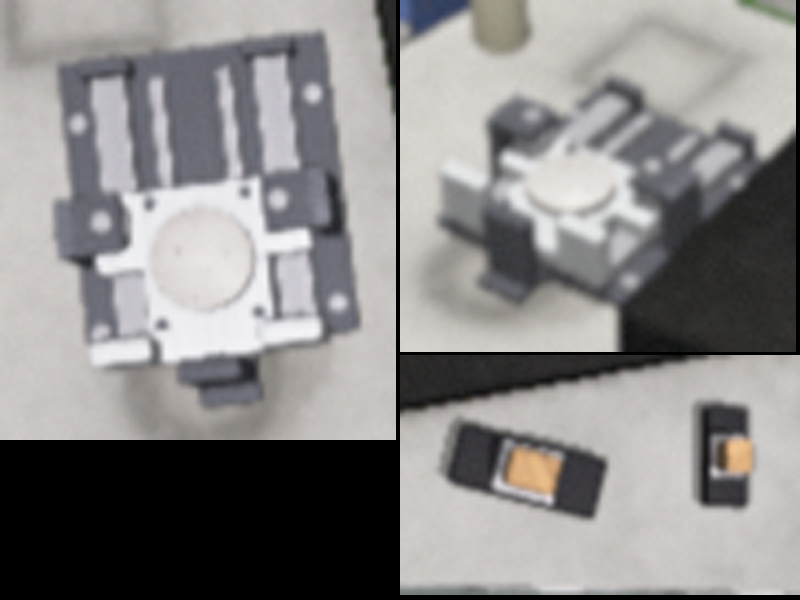

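The enlarged crop confirms it. The larger mallet (head top corners about (335,256), (372,266) and (369,281)) is the one meant, and the small one at (401,264) is shorter. In the fixture panel, the ears are at about (217,235) and (256,230), and the stop post is at about (239,240).

Run:
```python
from h import *
import pickle
c=pickle.load(open("top.pkl","rb"))
F=lambda x,y,z:ray(c,190+x/4.4-.4,155+y/4.4-.4,z)[:2]
M=lambda x,y,z:ray(c,320+(x-400)/4-.4,240+(y-355)/4-.4,z)[:2]
p=lambda n,v:print(n,np.round(v,1))
tl,tr,br,bl=M(460,421,40),M(607,457,40),M(595,518,40),M(448,484,40)
p("mallet corners",[tl,tr,br,bl]); p("len",[np.linalg.norm(tl-tr),np.linalg.norm(tr-br),np.linalg.norm(bl-br)])
p("centre",(tl+tr+br+bl)/4); p("hand",M(533,470,106)); e=tl-tr; e2=bl-br
p("yaw",np.degrees([np.arctan2(e[1],e[0]),np.arctan2(e2[1],e2[0])]))
p("slab edge z92",[M(400,407,92),M(660,365,92)])
a,b,d=F(58,65,8),F(323,35,8),F(358,327,8)
p("plate",[a,b,d]);p("len",[np.linalg.norm(a-b),np.linalg.norm(b-d)])
p("yaws",np.degrees([np.arctan2(*(a-b)[::-1])-np.pi/2,np.arctan2(*(b-d)[::-1])]))
L=[F(*q,60) for q in[(92,345),(148,338),(150,358),(92,365)]];R=[F(*q,60) for q in[(262,325),(320,318),(322,338),(262,345)]]
p("earL",L);p("earR",R);l=np.mean(L,0);r=np.mean(R,0);p("c",[l,r]);p("d,yaw",[np.linalg.norm(l-r),np.degrees(np.arctan2(*(l-r)[::-1]))-90])
p("post top",[F(180,365,60),F(250,358,60),F(252,378,60),F(180,384,60)])
p("block",F(201,258,60))
```

```text
mallet corners [[ 456.2  -69.3]
 [ 435.4 -160.8]
 [ 397.6 -153.7]
 [ 417.   -62.4]]
len [93.8 38.5 93.3]
centre [ 426.5 -111.5]
hand [ 426.4 -111.6]
yaw [77.2 78. ]
slab edge z92 [[ 462.3  -33. ]
 [ 489.8 -186.7]]
plate [[677.7 278.1]
 [697.8 120.9]
 [524.4  95.6]]
len [158.5 175.3]
yaws [7.3 8.3]
earL [[507.2 237.5]
 [511.7 206.1]
 [500.5 204.6]
 [496.  237.1]]
earR [[520.  142.3]
 [524.4 109.9]
 [513.2 108.5]
 [508.8 142. ]]
c [[503.8 221.3]
 [516.6 125.7]]
d,yaw [96.5  7.6]
post top [[496.8 187.7]
 [501.4 148.5]
 [490.2 147.1]
 [486.2 187.3]]
block [557.2 177.8]
```

Request:
jog_arm(plan=[{"translation": [1.1,-3.8,0],"rot": [0,0,2],"fingers": 1},{"translation": [2.2,-7.6,0],"rot": [0,0,4],"fingers": 1},{"translation": [3.3,-11.4,0],"rot": [0,0,6],"fingers": 1},{"translation": [4.4,-15.2,0],"rot": [0,0,8],"fingers": 1},{"translation": [5.5,-19,0],"rot": [0,0,8],"fingers": 1}])

```text
time_s: 0.52
eef_pos: [275.2, 392.9, 214.1]
tool_rot: [0.0, 0.78, 0.626, -0.0]
ft_force: [1.4, 0.2, 0.5]
width: 85.3
```

Request:
jog_arm(plan=[{"translation": [1.1,-3.8,0],"rot": [0,0,0],"fingers": 1},{"translation": [2.2,-7.6,0],"rot": [0,0,0],"fingers": 1},{"translation": [3.3,-11.4,0],"rot": [0,0,0],"fingers": 1},{"translation": [4.4,-15.2,0],"rot": [0,0,0],"fingers": 1},{"translation": [5.5,-19,0],"rot": [0,0,0],"fingers": 1}])

```text
time_s: 0.93
eef_pos: [330.0, 203.0, 214.5]
tool_rot: [-0.0, 0.78, 0.625, -0.0]
ft_force: [1.0, 0.9, -0.9]
width: 85.5
```

Request:
jog_arm(plan=[{"translation": [1.15,-3.8,0],"rot": [0,0,0],"fingers": 1},{"translation": [2.3,-7.6,0],"rot": [0,0,0],"fingers": 1},{"translation": [3.45,-11.4,0],"rot": [0,0,0],"fingers": 1},{"translation": [4.6,-15.2,0],"rot": [0,0,0],"fingers": 1},{"translation": [5.8,-19,0],"rot": [0,0,0],"fingers": 1}])

```text
time_s: 1.35
eef_pos: [387.9, 13.0, 214.7]
tool_rot: [-0.0, 0.78, 0.625, 0.0]
ft_force: [1.4, 0.1, 0.6]
width: 85.3
```

Request:
jog_arm(plan=[{"translation": [1.2,-3.8,0],"rot": [0,0,0],"fingers": 1},{"translation": [2.4,-7.6,-1],"rot": [0,0,0],"fingers": 1},{"translation": [3.6,-11.4,-2],"rot": [0,0,0],"fingers": 1},{"translation": [3.85,-12.65,-4],"rot": [0,0,0],"fingers": 1},{"translation": [3.85,-12.65,-6],"rot": [0,0,0],"fingers": 1}])

```text
time_s: 1.77
eef_pos: [427.4, -115.6, 154.5]
tool_rot: [0.001, 0.782, 0.623, 0.0]
ft_force: [0.8, 1.7, 0.3]
width: 85.4
```

Run:
```python
from h import *
c=cap("scene"); im=c["color"]
o=arm.get_obs(); p=o["eef_pos"]; print(p,o["tool_rot"])
x=cv2.resize(im[190:340,260:410],None,fx=4,fy=4,interpolation=cv2.INTER_CUBIC)
for q,col in[((426.5,-111.5,106),(0,0,255)),((426.5,-111.5,0),(0,255,0)),(p,(255,0,0))]:
    u,v=proj(c,q); print(u,v); cv2.circle(x,(int((u-260)*4),int((v-190)*4)),4,col,-1)
cv2.imwrite("pics/g1.png",x)
```

```text
[ 424.63073523 -113.0581025   150.79948784] [-0.00092022  0.78149398  0.62390913 -0.00192699]
311.8564420730087 259.7938503418709
311.9507300181789 289.52958119554523
311.7628272116737 246.99207509209157
```

View pics/g1.png

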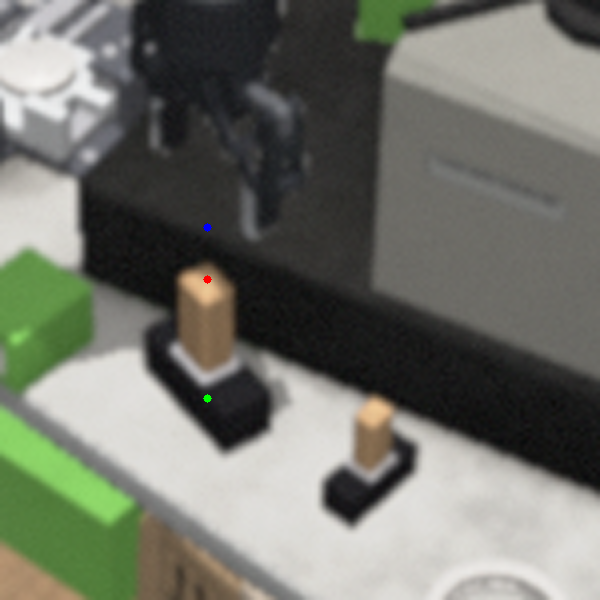

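The picture shows the handle top at (206,280), matching the projected estimate, with the fingers straddling it. I'll descend and grip.

Request:
jog_arm(plan=[{"translation": [0,0,-1.5],"rot": [0,0,0],"fingers": 1},{"translation": [0,0,-3],"rot": [0,0,0],"fingers": 1},{"translation": [0,0,-4.5],"rot": [0,0,0],"fingers": 1},{"translation": [0,0,-6.2],"rot": [0,0,0],"fingers": 1},{"translation": [0,0,-6.2],"rot": [0,0,0],"fingers": 1}])

```text
time_s: 2.23
eef_pos: [424.8, -110.5, 90.7]
tool_rot: [-0.002, 0.78, 0.626, -0.002]
ft_force: [-0.2, 0.5, -0.0]
width: 85.6
```

Request:
jog_arm(plan=[{"translation": [0,0,0],"rot": [0,0,0],"fingers": -1},{"translation": [0,0,0],"rot": [0,0,0],"fingers": -1},{"translation": [0,0,0],"rot": [0,0,0],"fingers": -1},{"translation": [0,0,0],"rot": [0,0,0],"fingers": -1},{"translation": [0,0,0],"rot": [0,0,0],"fingers": -1}], newtons=80)

```text
time_s: 2.65
eef_pos: [427.1, -111.4, 93.3]
tool_rot: [0.0, 0.78, 0.625, 0.001]
ft_force: [0.3, -0.2, -0.4]
width: 25.6
```

Request:
jog_arm(plan=[{"translation": [0,0,0],"rot": [0,0,0],"fingers": -1},{"translation": [0,0,0],"rot": [0,0,0],"fingers": -1},{"translation": [0,0,0],"rot": [0,0,0],"fingers": -1},{"translation": [0,0,0],"rot": [0,0,0],"fingers": -1},{"translation": [0,0,0],"rot": [0,0,0],"fingers": -1}])

```text
time_s: 3.07
eef_pos: [426.5, -111.5, 92.6]
tool_rot: [-0.0, 0.781, 0.625, -0.0]
ft_force: [1.0, -0.2, -0.0]
width: 0.3
```

Run:
```python
from h import *
im=np.zeros((600,800,3),np.uint8)
c=cap("scene"); im[:600,:500]=cv2.resize(c["color"][200:320,260:360],None,fx=5,fy=5,interpolation=cv2.INTER_CUBIC)
c=cap("top"); im[:300,500:]=cv2.resize(c["color"][230:305,315:390],None,fx=4,fy=4,interpolation=cv2.INTER_CUBIC)
cv2.imwrite("pics/g2.png",im)
```

```text
(no output)
```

View pics/g2.png

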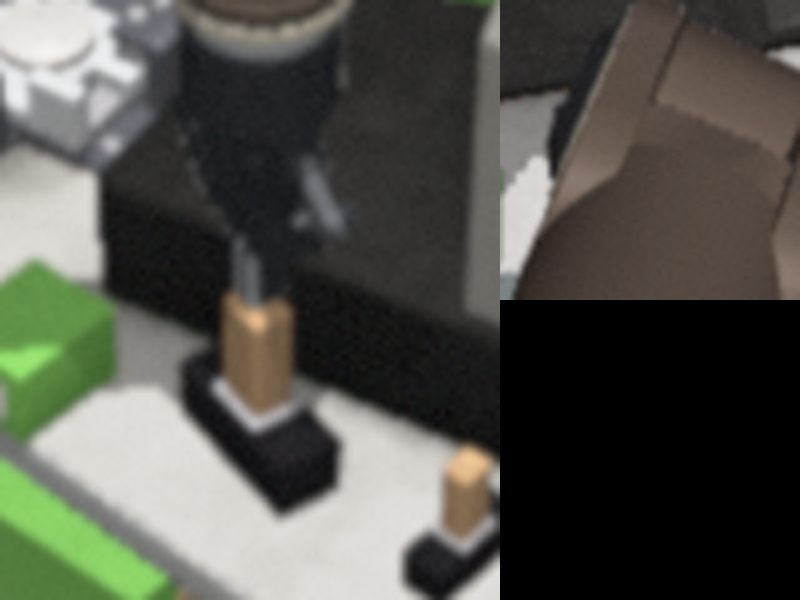

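The picture shows the fingers shut just above the handle top (tip at about (312,260)), with the mallet undisturbed. So the tool sits about 35–40 mm higher than its reading implies. I'll open and go lower with force checks.

Request:
jog_arm(plan=[{"translation": [0,0,0],"rot": [0,0,0],"fingers": 1},{"translation": [0,0,0],"rot": [0,0,0],"fingers": 1},{"translation": [0,0,0],"rot": [0,0,0],"fingers": 1},{"translation": [0,0,0],"rot": [0,0,0],"fingers": 1},{"translation": [0,0,0],"rot": [0,0,0],"fingers": 1}])

```text
time_s: 3.58
eef_pos: [426.6, -111.5, 92.6]
tool_rot: [-0.0, 0.781, 0.625, 0.0]
ft_force: [0.5, 0.3, 0.5]
width: 60.5
```

Request:
jog_arm(plan=[{"translation": [0,0,0],"rot": [0,0,0],"fingers": 1},{"translation": [0,0,0],"rot": [0,0,0],"fingers": 1},{"translation": [0,0,-0.4],"rot": [0,0,0],"fingers": 1},{"translation": [0,0,-0.8],"rot": [0,0,0],"fingers": 1},{"translation": [0,0,-1.2],"rot": [0,0,0],"fingers": 1}])

```text
time_s: 4.0
eef_pos: [426.5, -111.5, 80.1]
tool_rot: [-0.0, 0.78, 0.625, -0.0]
ft_force: [0.1, 0.2, 0.1]
width: 85.2
```

Request:
jog_arm(plan=[{"translation": [0,0,-0.3],"rot": [0,0,0],"fingers": 1},{"translation": [0,0,-0.6],"rot": [0,0,0],"fingers": 1},{"translation": [0,0,-0.8],"rot": [0,0,0],"fingers": 1},{"translation": [0,0,-0.8],"rot": [0,0,0],"fingers": 1}])

```text
time_s: 4.33
eef_pos: [426.2, -111.5, 72.1]
tool_rot: [-0.0, 0.781, 0.625, -0.0]
ft_force: [-0.8, -0.5, 1.1]
width: 85.2
```

Run:
```python
from h import *
im=np.zeros((600,800,3),np.uint8)
c=cap("scene"); o=arm.get_obs(); p=o["eef_pos"]; print(o["eef_pos"],o["ft_force"])
x=cv2.resize(c["color"][190:310,260:360],None,fx=5,fy=5,interpolation=cv2.INTER_CUBIC)
t=np.radians(77.5); d=np.array([np.cos(t),np.sin(t),0])*42.5
for s in(-1,1):
    u,v=proj(c,p+s*d-[0,0,9]); print(u,v); cv2.circle(x,(int((u-260)*5),int((v-190)*5)),4,(0,0,255),-1)
im[:600,:500]=x
c=cap("top"); im[:300,500:]=cv2.resize(c["color"][230:305,300:375],None,fx=4,fy=4,interpolation=cv2.INTER_CUBIC)
cv2.imwrite("pics/g3.png",im)
```

```text
[ 426.38047319 -111.56737667   72.33775163] [-0.50430099 -0.33994971 -0.51425653]
321.73217556479995 282.1275583832778
302.37780557243155 262.52165413608407
```

View pics/g3.png

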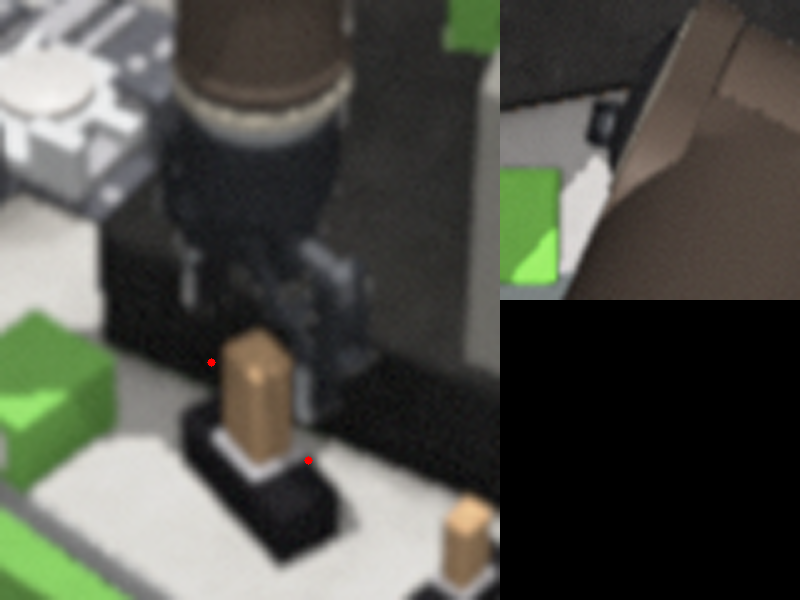

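The fingers now straddle the handle, but they're higher and perhaps farther back than projected: tips at (298,251) and (322,274), against (302,262.5) and (322,282) predicted. I'll resolve the offset using the finger seen in the top view at about (326,260).

Run:
```python
from h import *
import pickle
c=pickle.load(open("top.pkl","rb")); s=pickle.load(open("scene.pkl","rb"))
for z in(80,100,120,140): print(z, ray(c,325.8,260.5,z).round(1), [ray(s,260+x/5,190+y/5,z).round(1)[:2].tolist() for x,y in((190,303),(308,418))])
# finger edges in top image
t=cap("top")["color"]; print(t[252:272:1,315:335].max(2))
```

```text
80 [444.1 -48.   80. ] [[447.6, -43.5], [426.5, -144.0]]
100 [443.7 -48.2 100. ] [[432.2, -58.8], [411.5, -157.3]]
120 [443.3 -48.4 120. ] [[416.8, -74.0], [396.5, -170.5]]
140 [442.9 -48.6 140. ] [[401.4, -89.3], [381.5, -183.8]]
[[ 41  39  38  34  31  32  32  28  27  23  34  41  47  47  52  58  66  45
   35  33]
 [ 32  30  31  28  32  42  46  46  45  39  53  77  87  90  92  95  82  49
   31  33]
 [ 40  46  48  49  65  80  90  86  80  65  66  85  94  95 101 101  75  41
   36  33]
 [ 84  91  97  97 104 107 110 101  79  53  48  59  66  70  76  78  58  36
   32  34]
 [113 119 119 121 121 122 119 105  66  34  30  38  43  51  49  50  37  33
   33  34]
 [124 125 127 126 131 128 122 102  56  29  33  43  50  53  36  35  31  34
   32  42]
 [130 131 130 131 130 131 125 100  44  35  52  63  74  61  36  28  35  32
   35  52]
 [129 131 130 130 129 131 125  84  41  45  62  76  97  67  36  33  31  31
   39  69]
 [132 134 132 132 132 132 121  73  40  49  67  87 103  68  37  32  34  35
   50  85]
 [134 132 131 133 133 128 110  60  37  51  69  90  95  60  26  32  34  40
   64 102]
 [134 133 136 134 135 128 100  53  34  48  65  85  82  47  26  34  33  45
   77 104]
 [137 136 137 137 135 127  90  42  29  36  53  67  57  38  32  33  36  60
   92  99]
 [136 136 137 138 137 128  86  38  29  34  44  54  40  31  32  34  43  77
  104 105]
 [138 136 138 140 138 132 102  63  40  35  43  45  31  27  30  34  57  91
  106 110]
 [138 138 138 136 138 137 125 100  80  70  65  57  34  29  29  40  73 104
  104 116]
 [137 136 138 137 141 139 136 129 121 118 113  96  51  27  32  56  89 104
  107 122]
 [137 140 138 140 138 140 139 141 148 150 137 117  65  31  37  73  99 103
  119 124]
 [138 139 140 138 139 137 140 161 188 186 159 127  65  25  51  87 109 114
  125 129]
 [137 139 140 141 136 136 153 191 212 209 190 147  75  33  67  98 112 124
  130 130]
 [133 135 139 139 137 140 166 208 219 217 208 180  94  48  83 105 118 130
  135 135]]
```

Both views agree on tool x,y within about 3 mm, so the offset is vertical: the tips are about 30 mm high. I'll go 24 mm lower and grip.

Request:
jog_arm(plan=[{"translation": [0,0,-0.8],"rot": [0,0,0],"fingers": 1},{"translation": [0,0,-1.6],"rot": [0,0,0],"fingers": 1},{"translation": [0,0,-2.4],"rot": [0,0,0],"fingers": 1},{"translation": [0,0,-2.4],"rot": [0,0,0],"fingers": 1}])

```text
time_s: 4.82
eef_pos: [425.5, -111.3, 46.9]
tool_rot: [-0.001, 0.78, 0.625, -0.001]
ft_force: [0.2, 0.2, -0.5]
width: 85.5
```

Request:
jog_arm(plan=[{"translation": [0,0,0],"rot": [0,0,0],"fingers": -1},{"translation": [0,0,0],"rot": [0,0,0],"fingers": -1},{"translation": [0,0,0],"rot": [0,0,0],"fingers": -1},{"translation": [0,0,0],"rot": [0,0,0],"fingers": -1},{"translation": [0,0,0],"rot": [0,0,0],"fingers": -1}], newtons=80)

```text
time_s: 5.23
eef_pos: [427.1, -111.6, 49.1]
tool_rot: [0.0, 0.781, 0.625, 0.0]
ft_force: [0.6, -0.1, -1.8]
width: 29.4
```

Request:
jog_arm(plan=[{"translation": [0,0,0],"rot": [0,0,0],"fingers": -1},{"translation": [0,0,0],"rot": [0,0,0],"fingers": -1},{"translation": [0,0,0],"rot": [0,0,0],"fingers": -1},{"translation": [0,0,0],"rot": [0,0,0],"fingers": -1}])

```text
time_s: 5.57
eef_pos: [427.1, -111.6, 49.0]
tool_rot: [0.0, 0.78, 0.625, 0.0]
ft_force: [-0.1, -0.2, 5.9]
width: 28.9
```

Gripped at 29 mm, which matches the 30 mm handle. Next I'll lift and carry to the rear of the right ear, turning by −70°.

Request:
jog_arm(plan=[{"translation": [0,0,2],"rot": [0,0,0],"fingers": -1},{"translation": [0,0,4.5],"rot": [0,0,0],"fingers": -1},{"translation": [0,0,7.5],"rot": [0,0,0],"fingers": -1},{"translation": [0,0,10.5],"rot": [0,0,0],"fingers": -1},{"translation": [0,0,12],"rot": [0,0,0],"fingers": -1}])

```text
time_s: 5.98
eef_pos: [427.0, -111.9, 171.0]
tool_rot: [0.001, 0.781, 0.625, 0.001]
ft_force: [0.2, 0.7, -3.6]
width: 29.3
```

Request:
jog_arm(plan=[{"translation": [-0.5,2.2,0],"rot": [0,0,-7],"fingers": -1},{"translation": [-1,4.4,0],"rot": [0,0,-14],"fingers": -1},{"translation": [-1.5,6.6,0],"rot": [0,0,-21],"fingers": -1},{"translation": [-2,8.8,0],"rot": [0,0,-28],"fingers": -1},{"translation": [-2,11,0],"rot": [0,0,-35],"fingers": -1}])

```text
time_s: 6.4
eef_pos: [404.6, -1.4, 168.1]
tool_rot: [-0.0, 0.931, 0.366, -0.001]
ft_force: [-0.1, -0.6, -3.6]
width: 29.0
```

Request:
jog_arm(plan=[{"translation": [0.5,2.2,0],"rot": [0,0,-7],"fingers": -1},{"translation": [1,4.4,0],"rot": [0,0,-14],"fingers": -1},{"translation": [1.5,6.6,0],"rot": [0,0,-21],"fingers": -1},{"translation": [2,8.8,0],"rot": [0,0,-28],"fingers": -1},{"translation": [2,11.4,0],"rot": [0,0,-35],"fingers": -1}])

```text
time_s: 6.82
eef_pos: [426.6, 112.4, 168.2]
tool_rot: [0.0, 0.998, 0.068, -0.0]
ft_force: [1.0, -0.2, -3.0]
width: 29.4
```

Request:
jog_arm(plan=[{"translation": [0,0,-3],"rot": [0,0,0],"fingers": -1},{"translation": [0,0,-6],"rot": [0,0,0],"fingers": -1},{"translation": [0,0,-8.7],"rot": [0,0,0],"fingers": -1},{"translation": [0,0,-8.7],"rot": [0,0,0],"fingers": -1}])

```text
time_s: 7.15
eef_pos: [422.6, 110.9, 77.4]
tool_rot: [0.002, 0.997, 0.072, -0.004]
ft_force: [-0.3, -0.5, -4.1]
width: 29.3
```

Run:
```python
from h import *
o=arm.get_obs(); print(o["eef_pos"],o["tool_rot"],o["ft_force"],o["width"])
im=np.zeros((600,800,3),np.uint8)
c=cap("scene"); im[:600,:480]=cv2.resize(c["color"][140:290,210:330],None,fx=4,fy=4,interpolation=cv2.INTER_CUBIC)
c=cap("top"); im[:,480:]=cv2.resize(c["color"][150:300,200:280],None,fx=4,fy=4,interpolation=cv2.INTER_CUBIC)
cv2.imwrite("pics/g4.png",im)
```

```text
[422.63248059 110.92932127  77.3572026 ] [ 0.00189426  0.99736849  0.07235988 -0.00406892] [-0.27927103 -0.48345446 -4.09666431] 29.267148423976398
```

View pics/g4.png

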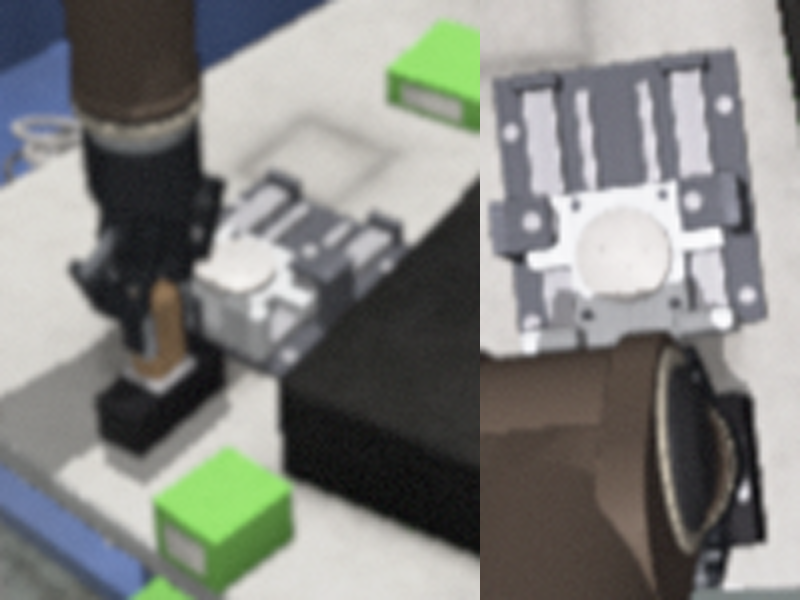

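The mallet is held upright, with the head along the fixture axis behind the right ear: head corners at about (245,254), (266,239) and (234,248) in the scene view. I'll check its position by rays.

Run:
```python
from h import *
o=arm.get_obs(); p=o["eef_pos"]; q=o["tool_rot"]; print(p,q)
c=cap("scene"); cv2.imwrite("pics/now.png",c["color"])
yaw=2*np.arctan2(q[2],q[1]); print(np.degrees(yaw))
R=np.array([[np.cos(yaw),-np.sin(yaw)],[np.sin(yaw),np.cos(yaw)]])
for a,b in((-47.5,-20),(47.5,-20),(-47.5,20)):
    for z in (33,73):
        P=np.r_[p[:2]+R@[a,b],z]; u,v=proj(c,P); print(a,b,z,"pred px(crop)",(u-210)*4,(v-140)*4)
# Fixture check: ear points projected using estimate
g=c["color"].max(2)[225:262,225:275]
for r in g[::2]: print(" ".join("%3d"%k for k in r[::2]))
```

```text
[425.61676246 111.26921328  81.20378403] [ 8.49565957e-04  9.97435073e-01  7.15571017e-02 -1.46094554e-03]
8.206865522230743
-47.5 -20 33 pred px(crop) 145.77649972658503 455.62663551794526
-47.5 -20 73 pred px(crop) 141.0013783813988 411.0221561373718
47.5 -20 33 pred px(crop) 233.06754703772845 378.34471968929563
47.5 -20 73 pred px(crop) 229.95998913163658 334.09748601794763
-47.5 20 33 pred px(crop) 99.65661796945437 432.8058717208713
-47.5 20 73 pred px(crop) 94.12479096319294 388.2823751769346
209 208 207 201 168 126  99  97  84  49  42  93  97 109 107  96  49  28  24  26  48 106 119 125 135
211 209 197 165 127 107 101 100 101  96  82 100 110 113 109 104  92  52  28  25  32  73  98 119 135
204 187 153 126 120 110 104 102 105 111 108 111 117 113 112 134 129  66  22  23  25  64  77  86 113
159 138 131 125 120 111 102  92  88 117 111 110 114 117 142 153  94  37  20  22  25  80 108  94  85
133 135 133 131 128 117 101  65  45  73 100 114 135 156 147  84  32  18  22  22  27  84 121 150 150
135 132 134 131 128 110  70  35  28  29  42  82 143 139  74  28  22  20  17  21  44  99 156 189
[... 604 characters left out ...]

137 134 136 136 137 130 109  73  43  28  26  31  61 113 133 137 134 157 202 218 218 219 219 217 214
138 137 137 138 150 171 143 127 106  71  44  76 123 136 138 143 174 205 219 217 214 217 216 215 213
140 139 148 174 202 216 168 137 136 127 109 126 138 136 142 182 217 218 213 218 221 224 224 218 212
142 161 199 213 217 217 176 149 139 139 137 136 138 141 181 215 217 217 219 223 226 228 228 226 221
179 209 215 217 216 217 212 203 164 144 139 137 159 189 217 217 218 224 225 226 226 227 229 228 227
191 213 218 216 218 219 220 218 214 193 176 164 207 218 219 219 225 227 227 225 226 226 229 228 226
155 195 212 218 219 221 218 219 219 219 217 214 221 220 222 225 227 226 226 227 227 227 227 228 226
```

The prediction agrees within 1–2 px. The approach to right-ear contact is about 36 mm along (0.991, 0.132).

Request:
jog_arm(plan=[{"translation": [1.0,0.1,-0.2],"rot": [0,0,-0.6],"fingers": -1},{"translation": [2.0,0.2,-0.4],"rot": [0,0,-0.6],"fingers": -1},{"translation": [2.6,0.28,-0.4],"rot": [0,0,-0.6],"fingers": -1},{"translation": [3.0,0.33,-0.4],"rot": [0,0,-0.6],"fingers": -1},{"translation": [3.0,0.33,-0.4],"rot": [0,0,-0.6],"fingers": -1}], newtons=100)

```text
time_s: 7.72
eef_pos: [458.2, 115.5, 78.1]
tool_rot: [-0.0, 0.998, 0.067, 0.001]
ft_force: [-0.8, 0.7, -2.8]
width: 29.0
```

Request:
jog_arm(plan=[{"translation": [0.1,0.01,0],"rot": [0,0,0],"fingers": -1},{"translation": [0.2,0.03,0],"rot": [0,0,0],"fingers": -1},{"translation": [0.3,0.04,0],"rot": [0,0,0],"fingers": -1},{"translation": [0.4,0.05,0],"rot": [0,0,0],"fingers": -1},{"translation": [0.5,0.07,0],"rot": [0,0,0],"fingers": -1}])

```text
time_s: 8.13
eef_pos: [461.5, 116.0, 77.6]
tool_rot: [-0.0, 0.998, 0.067, -0.0]
ft_force: [0.3, 0.4, -4.1]
width: 28.8
```

Request:
jog_arm(plan=[{"translation": [0.1,0.01,0],"rot": [0,0,0],"fingers": -1},{"translation": [0.2,0.03,0],"rot": [0,0,0],"fingers": -1},{"translation": [0.3,0.04,0],"rot": [0,0,0],"fingers": -1},{"translation": [0.4,0.05,0],"rot": [0,0,0],"fingers": -1},{"translation": [0.5,0.07,0],"rot": [0,0,0],"fingers": -1}])

```text
time_s: 8.55
eef_pos: [463.1, 116.0, 76.5]
tool_rot: [0.0, 0.998, 0.067, -0.004]
ft_force: [-9.2, -2.2, -1.5]
width: 29.2
```

Contact is at TCP x≈462.5, with about 9 N. I'll continue pushing the right ear.

Request:
jog_arm(plan=[{"translation": [0.1,0.01,0],"rot": [0,0,0],"fingers": -1},{"translation": [0.2,0.03,0],"rot": [0,0,0],"fingers": -1},{"translation": [0.3,0.04,0],"rot": [0,0,0],"fingers": -1},{"translation": [0.4,0.05,0],"rot": [0,0,0],"fingers": -1},{"translation": [0.5,0.07,0],"rot": [0,0,0],"fingers": -1}])

```text
time_s: 8.97
eef_pos: [467.8, 116.2, 76.3]
tool_rot: [0.001, 0.998, 0.067, -0.004]
ft_force: [-7.7, -2.0, -3.9]
width: 29.0
```

Request:
jog_arm(plan=[{"translation": [0.1,0.01,0],"rot": [0,0,0],"fingers": -1},{"translation": [0.2,0.03,0],"rot": [0,0,0],"fingers": -1},{"translation": [0.3,0.04,0],"rot": [0,0,0],"fingers": -1},{"translation": [0.3,0.04,0],"rot": [0,0,0],"fingers": -1},{"translation": [0.3,0.04,0],"rot": [0,0,0],"fingers": -1}])

```text
time_s: 9.38
eef_pos: [470.9, 116.4, 76.2]
tool_rot: [0.001, 0.998, 0.067, -0.004]
ft_force: [-7.9, -2.7, -4.0]
width: 28.8
```

Request:
jog_arm(plan=[{"translation": [0.1,0.01,0],"rot": [0,0,0],"fingers": -1},{"translation": [0.2,0.03,0],"rot": [0,0,0],"fingers": -1},{"translation": [0.3,0.04,0],"rot": [0,0,0],"fingers": -1},{"translation": [0.4,0.05,0],"rot": [0,0,0],"fingers": -1},{"translation": [0.4,0.05,0],"rot": [0,0,0],"fingers": -1}])

```text
time_s: 9.8
eef_pos: [474.0, 116.4, 76.0]
tool_rot: [0.001, 0.998, 0.067, -0.005]
ft_force: [-9.8, -3.7, -2.9]
width: 29.0
```

Request:
jog_arm(plan=[{"translation": [-2,-0.26,0],"rot": [0,0,0],"fingers": -1},{"translation": [-4,-0.53,0],"rot": [0,0,0],"fingers": -1},{"translation": [-6,-0.8,0],"rot": [0,0,0],"fingers": -1},{"translation": [-6,-0.8,0],"rot": [0,0,0],"fingers": -1}])

```text
time_s: 10.13
eef_pos: [414.5, 109.4, 77.0]
tool_rot: [0.0, 0.998, 0.067, -0.002]
ft_force: [-0.7, -0.1, -3.5]
width: 28.9
```

Request:
jog_arm(plan=[{"translation": [-0.4,3.3,0],"rot": [0,0,0],"fingers": -1},{"translation": [-0.8,6.6,0],"rot": [0,0,0],"fingers": -1},{"translation": [-1.3,9.9,0],"rot": [0,0,0],"fingers": -1},{"translation": [-1.3,9.9,0],"rot": [0,0,0],"fingers": -1}])

```text
time_s: 10.47
eef_pos: [405.5, 216.7, 77.9]
tool_rot: [-0.002, 0.998, 0.07, 0.001]
ft_force: [-0.3, -0.0, -4.1]
width: 29.0
```

Request:
jog_arm(plan=[{"translation": [1.5,0.2,0],"rot": [0,0,0],"fingers": -1},{"translation": [3.0,0.4,0],"rot": [0,0,0],"fingers": -1},{"translation": [3.7,0.5,0],"rot": [0,0,0],"fingers": -1},{"translation": [3.8,0.5,0],"rot": [0,0,0],"fingers": -1},{"translation": [3.8,0.5,0],"rot": [0,0,0],"fingers": -1}])

```text
time_s: 10.88
eef_pos: [443.7, 213.8, 77.4]
tool_rot: [0.0, 0.998, 0.066, -0.0]
ft_force: [-0.8, -0.3, -4.1]
width: 29.0
```

Request:
jog_arm(plan=[{"translation": [0.15,0.02,0],"rot": [0,0,0],"fingers": -1},{"translation": [0.3,0.04,0],"rot": [0,0,0],"fingers": -1},{"translation": [0.45,0.06,0],"rot": [0,0,0],"fingers": -1},{"translation": [0.6,0.08,0],"rot": [0,0,0],"fingers": -1},{"translation": [0.75,0.1,0],"rot": [0,0,0],"fingers": -1}])

```text
time_s: 11.3
eef_pos: [450.6, 215.2, 77.5]
tool_rot: [0.0, 0.998, 0.067, -0.001]
ft_force: [-4.5, -0.3, -2.6]
width: 28.9
```

Request:
jog_arm(plan=[{"translation": [0.15,0.02,0],"rot": [0,0,0],"fingers": -1},{"translation": [0.3,0.04,0],"rot": [0,0,0],"fingers": -1},{"translation": [0.45,0.06,0],"rot": [0,0,0],"fingers": -1},{"translation": [0.6,0.08,0],"rot": [0,0,0],"fingers": -1},{"translation": [0.75,0.1,0],"rot": [0,0,0],"fingers": -1}])

```text
time_s: 11.72
eef_pos: [455.8, 216.1, 76.7]
tool_rot: [0.0, 0.998, 0.067, -0.003]
ft_force: [-6.7, -0.1, -3.3]
width: 28.7
```

Request:
jog_arm(plan=[{"translation": [0.15,0.02,0],"rot": [0,0,0],"fingers": -1},{"translation": [0.3,0.04,0],"rot": [0,0,0],"fingers": -1},{"translation": [0.45,0.06,0],"rot": [0,0,0],"fingers": -1},{"translation": [0.6,0.08,0],"rot": [0,0,0],"fingers": -1},{"translation": [0.75,0.1,0],"rot": [0,0,0],"fingers": -1}])

```text
time_s: 12.13
eef_pos: [463.3, 217.2, 76.7]
tool_rot: [0.0, 0.998, 0.067, -0.003]
ft_force: [-8.3, 1.0, -2.0]
width: 29.0
```

Request:
jog_arm(plan=[{"translation": [0.15,0.02,0],"rot": [0,0,0],"fingers": -1},{"translation": [0.3,0.04,0],"rot": [0,0,0],"fingers": -1},{"translation": [0.45,0.06,0],"rot": [0,0,0],"fingers": -1},{"translation": [0.6,0.08,0],"rot": [0,0,0],"fingers": -1},{"translation": [0.6,0.08,0],"rot": [0,0,0],"fingers": -1}])

```text
time_s: 12.55
eef_pos: [468.6, 217.9, 76.4]
tool_rot: [0.0, 0.998, 0.067, -0.003]
ft_force: [-6.9, 0.8, -3.2]
width: 29.0
```

Request:
jog_arm(plan=[{"translation": [0.15,0.02,0],"rot": [0,0,0],"fingers": -1},{"translation": [0.3,0.04,0],"rot": [0,0,0],"fingers": -1},{"translation": [0.45,0.06,0],"rot": [0,0,0],"fingers": -1},{"translation": [0.5,0.07,0],"rot": [0,0,0],"fingers": -1},{"translation": [0.5,0.07,0],"rot": [0,0,0],"fingers": -1}])

```text
time_s: 12.97
eef_pos: [472.0, 218.9, 76.1]
tool_rot: [0.0, 0.998, 0.067, -0.005]
ft_force: [-12.5, 2.2, -2.1]
width: 29.0
```

Request:
jog_arm(plan=[{"translation": [-2,-0.26,0],"rot": [0,0,0],"fingers": -1},{"translation": [-4,-0.53,0],"rot": [0,0,0],"fingers": -1},{"translation": [-6,-0.8,0],"rot": [0,0,0],"fingers": -1},{"translation": [-7,-0.93,0],"rot": [0,0,0],"fingers": -1}])

```text
time_s: 13.3
eef_pos: [404.8, 208.9, 77.3]
tool_rot: [0.0, 0.998, 0.067, -0.001]
ft_force: [-1.5, -0.4, -4.1]
width: 28.7
```

Request:
jog_arm(plan=[{"translation": [0.4,-3.3,0],"rot": [0,0,0],"fingers": -1},{"translation": [0.8,-6.6,0],"rot": [0,0,0],"fingers": -1},{"translation": [1.3,-9.9,0],"rot": [0,0,0],"fingers": -1},{"translation": [1.3,-9.9,0],"rot": [0,0,0],"fingers": -1}])

```text
time_s: 13.63
eef_pos: [421.3, 104.4, 78.1]
tool_rot: [0.001, 0.998, 0.063, 0.001]
ft_force: [-0.0, -0.1, -3.0]
width: 28.5
```

Request:
jog_arm(plan=[{"translation": [1.8,0.24,0],"rot": [0,0,0],"fingers": -1},{"translation": [3.6,0.48,0],"rot": [0,0,0],"fingers": -1},{"translation": [4.5,0.6,0],"rot": [0,0,0],"fingers": -1},{"translation": [4.7,0.62,0],"rot": [0,0,0],"fingers": -1},{"translation": [4.8,0.64,0],"rot": [0,0,0],"fingers": -1}])

```text
time_s: 14.05
eef_pos: [468.1, 116.8, 77.4]
tool_rot: [0.0, 0.998, 0.067, -0.0]
ft_force: [0.2, 0.7, -4.0]
width: 29.0
```

Request:
jog_arm(plan=[{"translation": [0.15,0.02,0],"rot": [0,0,0],"fingers": -1},{"translation": [0.3,0.04,0],"rot": [0,0,0],"fingers": -1},{"translation": [0.45,0.06,0],"rot": [0,0,0],"fingers": -1},{"translation": [0.6,0.08,0],"rot": [0,0,0],"fingers": -1},{"translation": [0.75,0.1,0],"rot": [0,0,0],"fingers": -1}])

```text
time_s: 14.47
eef_pos: [475.5, 118.0, 77.7]
tool_rot: [-0.0, 0.998, 0.067, 0.0]
ft_force: [0.7, -0.2, -3.0]
width: 28.8
```

Request:
jog_arm(plan=[{"translation": [0.15,0.02,0],"rot": [0,0,0],"fingers": -1},{"translation": [0.3,0.04,0],"rot": [0,0,0],"fingers": -1},{"translation": [0.45,0.06,0],"rot": [0,0,0],"fingers": -1},{"translation": [0.6,0.08,0],"rot": [0,0,0],"fingers": -1},{"translation": [0.75,0.1,0],"rot": [0,0,0],"fingers": -1}])

```text
time_s: 14.88
eef_pos: [480.4, 118.0, 76.7]
tool_rot: [0.0, 0.998, 0.066, -0.003]
ft_force: [-5.8, -1.8, -3.3]
width: 29.0
```

Request:
jog_arm(plan=[{"translation": [0.15,0.02,0],"rot": [0,0,0],"fingers": -1},{"translation": [0.3,0.04,0],"rot": [0,0,0],"fingers": -1},{"translation": [0.45,0.06,0],"rot": [0,0,0],"fingers": -1},{"translation": [0.6,0.08,0],"rot": [0,0,0],"fingers": -1},{"translation": [0.75,0.1,0],"rot": [0,0,0],"fingers": -1}])

```text
time_s: 15.3
eef_pos: [487.1, 118.8, 76.4]
tool_rot: [0.001, 0.998, 0.067, -0.004]
ft_force: [-7.4, -3.4, -1.9]
width: 29.1
```

Request:
jog_arm(plan=[{"translation": [0.15,0.02,0],"rot": [0,0,0],"fingers": -1},{"translation": [0.3,0.04,0],"rot": [0,0,0],"fingers": -1},{"translation": [0.45,0.06,0],"rot": [0,0,0],"fingers": -1},{"translation": [0.6,0.08,0],"rot": [0,0,0],"fingers": -1},{"translation": [0.75,0.1,0],"rot": [0,0,0],"fingers": -1}])

```text
time_s: 15.72
eef_pos: [494.1, 119.6, 76.2]
tool_rot: [0.001, 0.998, 0.067, -0.004]
ft_force: [-10.1, -3.2, -3.7]
width: 29.3
```

Request:
jog_arm(plan=[{"translation": [0.15,0.02,0],"rot": [0,0,0],"fingers": -1},{"translation": [0.2,0.03,0],"rot": [0,0,0],"fingers": -1},{"translation": [0.2,0.03,0],"rot": [0,0,0],"fingers": -1}])

```text
time_s: 15.97
eef_pos: [495.8, 119.7, 76.0]
tool_rot: [0.001, 0.998, 0.067, -0.005]
ft_force: [-8.4, -3.6, -3.2]
width: 28.7
```

Request:
jog_arm(plan=[{"translation": [-2,-0.26,0],"rot": [0,0,0],"fingers": -1},{"translation": [-4,-0.53,0],"rot": [0,0,0],"fingers": -1},{"translation": [-6,-0.8,0],"rot": [0,0,0],"fingers": -1},{"translation": [-8,-1.06,0],"rot": [0,0,0],"fingers": -1}])

```text
time_s: 16.3
eef_pos: [419.6, 110.4, 77.6]
tool_rot: [0.0, 0.998, 0.066, 0.0]
ft_force: [0.4, 0.5, -3.1]
width: 28.7
```

Run:
```python
from h import *
o=arm.get_obs(); print(o["eef_pos"],o["tool_rot"],o["ft_force"],o["width"])
im=np.zeros((600,800,3),np.uint8)
c=cap("scene"); im[:600,:400]=cv2.resize(c["color"][140:290,225:325],None,fx=4,fy=4,interpolation=cv2.INTER_CUBIC)
c=cap("top"); im[:600,400:]=cv2.resize(c["color"][145:265,195:275],None,fx=5,fy=5,interpolation=cv2.INTER_CUBIC)
cv2.imwrite("pics/g5.png",im)
```

```text
[419.57077886 110.35738684  77.55470884] [2.85690441e-05 9.97786439e-01 6.64992705e-02 2.60683929e-04] [ 0.42848368  0.5210117  -3.13273932] 28.748080218331324
```

View pics/g5.png

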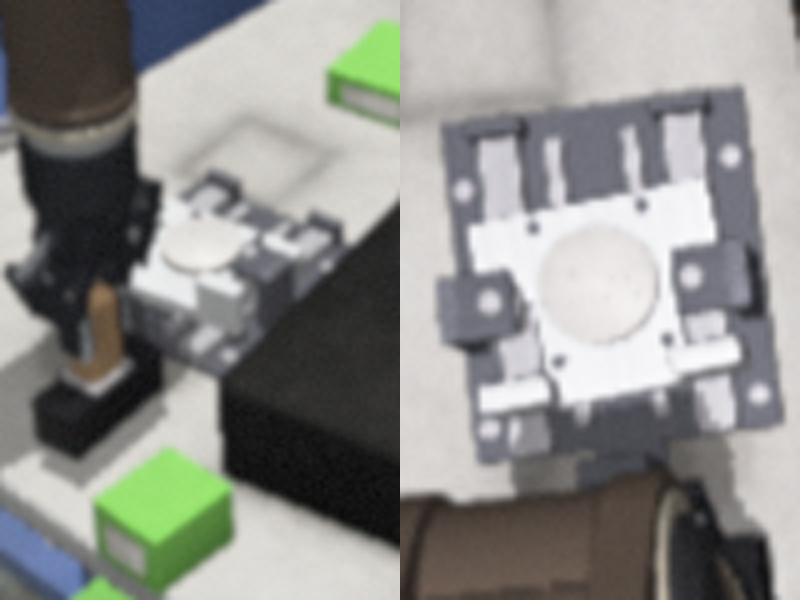

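The carrier has walked out evenly: right about 34 mm, left about 22 mm (ears at about (298,216) and (336,216) in the top view). Left ear next.

Request:
jog_arm(plan=[{"translation": [-0.4,3.3,0],"rot": [0,0,0],"fingers": -1},{"translation": [-0.8,6.6,0],"rot": [0,0,0],"fingers": -1},{"translation": [-1.3,9.9,0],"rot": [0,0,0],"fingers": -1},{"translation": [-1.3,9.9,0],"rot": [0,0,0],"fingers": -1}])

```text
time_s: 16.73
eef_pos: [407.3, 217.0, 77.9]
tool_rot: [-0.002, 0.998, 0.07, 0.001]
ft_force: [0.6, 0.1, -2.9]
width: 29.2
```

Request:
jog_arm(plan=[{"translation": [2.0,0.27,0],"rot": [0,0,0],"fingers": -1},{"translation": [4.0,0.53,0],"rot": [0,0,0],"fingers": -1},{"translation": [5.4,0.72,0],"rot": [0,0,0],"fingers": -1},{"translation": [5.8,0.77,0],"rot": [0,0,0],"fingers": -1},{"translation": [6.0,0.8,0],"rot": [0,0,0],"fingers": -1}])

```text
time_s: 17.15
eef_pos: [468.3, 217.5, 77.5]
tool_rot: [0.0, 0.998, 0.066, 0.0]
ft_force: [-0.2, 0.3, -3.8]
width: 28.8
```

Request:
jog_arm(plan=[{"translation": [0.15,0.02,0],"rot": [0,0,0],"fingers": -1},{"translation": [0.3,0.04,0],"rot": [0,0,0],"fingers": -1},{"translation": [0.45,0.06,0],"rot": [0,0,0],"fingers": -1},{"translation": [0.6,0.08,0],"rot": [0,0,0],"fingers": -1},{"translation": [0.75,0.1,0],"rot": [0,0,0],"fingers": -1}])

```text
time_s: 17.57
eef_pos: [474.0, 218.6, 77.6]
tool_rot: [-0.0, 0.998, 0.067, -0.0]
ft_force: [-5.2, -0.7, -1.8]
width: 28.8
```

Request:
jog_arm(plan=[{"translation": [0.15,0.02,0],"rot": [0,0,0],"fingers": -1},{"translation": [0.3,0.04,0],"rot": [0,0,0],"fingers": -1},{"translation": [0.45,0.06,0],"rot": [0,0,0],"fingers": -1},{"translation": [0.6,0.08,0],"rot": [0,0,0],"fingers": -1},{"translation": [0.75,0.1,0],"rot": [0,0,0],"fingers": -1}])

```text
time_s: 17.98
eef_pos: [479.4, 219.6, 76.8]
tool_rot: [0.0, 0.998, 0.067, -0.003]
ft_force: [-6.0, 0.4, -2.4]
width: 29.0
```

Request:
jog_arm(plan=[{"translation": [0.15,0.02,0],"rot": [0,0,0],"fingers": -1},{"translation": [0.3,0.04,0],"rot": [0,0,0],"fingers": -1},{"translation": [0.45,0.06,0],"rot": [0,0,0],"fingers": -1},{"translation": [0.6,0.08,0],"rot": [0,0,0],"fingers": -1},{"translation": [0.75,0.1,0],"rot": [0,0,0],"fingers": -1}])

```text
time_s: 18.4
eef_pos: [486.0, 220.5, 76.5]
tool_rot: [0.0, 0.998, 0.067, -0.003]
ft_force: [-8.4, -0.2, -2.2]
width: 29.2
```

Request:
jog_arm(plan=[{"translation": [0.15,0.02,0],"rot": [0,0,0],"fingers": -1},{"translation": [0.3,0.04,0],"rot": [0,0,0],"fingers": -1},{"translation": [0.45,0.06,0],"rot": [0,0,0],"fingers": -1},{"translation": [0.6,0.08,0],"rot": [0,0,0],"fingers": -1},{"translation": [0.75,0.1,0],"rot": [0,0,0],"fingers": -1}])

```text
time_s: 18.82
eef_pos: [493.3, 221.9, 76.6]
tool_rot: [0.0, 0.998, 0.067, -0.004]
ft_force: [-12.3, 0.8, -0.2]
width: 28.9
```

Request:
jog_arm(plan=[{"translation": [-2.5,-0.33,0],"rot": [0,0,0],"fingers": -1},{"translation": [-5,-0.67,0],"rot": [0,0,0],"fingers": -1},{"translation": [-7.5,-1,0],"rot": [0,0,0],"fingers": -1},{"translation": [-9,-1.2,0],"rot": [0,0,0],"fingers": -1},{"translation": [-9,-1.2,0],"rot": [0,0,0],"fingers": -1}])

```text
time_s: 19.23
eef_pos: [404.0, 209.0, 77.4]
tool_rot: [-0.0, 0.998, 0.067, -0.001]
ft_force: [-0.7, -0.7, -3.6]
width: 28.6
```

Request:
jog_arm(plan=[{"translation": [0.4,-3.3,0],"rot": [0,0,0],"fingers": -1},{"translation": [0.8,-6.6,0],"rot": [0,0,0],"fingers": -1},{"translation": [1.3,-9.9,0],"rot": [0,0,0],"fingers": -1},{"translation": [1.3,-9.9,0],"rot": [0,0,0],"fingers": -1},{"translation": [1.3,-9.9,0],"rot": [0,0,0],"fingers": -1}])

```text
time_s: 19.65
eef_pos: [421.7, 108.8, 78.1]
tool_rot: [-0.0, 0.998, 0.064, 0.001]
ft_force: [-0.2, 0.5, -2.8]
width: 29.1
```

Request:
jog_arm(plan=[{"translation": [2.5,0.33,0],"rot": [0,0,0],"fingers": -1},{"translation": [5.0,0.67,0],"rot": [0,0,0],"fingers": -1},{"translation": [6.5,0.87,0],"rot": [0,0,0],"fingers": -1},{"translation": [6.9,0.92,0],"rot": [0,0,0],"fingers": -1},{"translation": [7.0,0.93,0],"rot": [0,0,0],"fingers": -1}])

```text
time_s: 20.07
eef_pos: [491.2, 120.8, 77.4]
tool_rot: [0.0, 0.998, 0.067, 0.0]
ft_force: [-0.2, 0.2, -2.9]
width: 29.0
```

Request:
jog_arm(plan=[{"translation": [0.15,0.02,0],"rot": [0,0,0],"fingers": -1},{"translation": [0.3,0.04,0],"rot": [0,0,0],"fingers": -1},{"translation": [0.45,0.06,0],"rot": [0,0,0],"fingers": -1},{"translation": [0.6,0.08,0],"rot": [0,0,0],"fingers": -1},{"translation": [0.75,0.1,0],"rot": [0,0,0],"fingers": -1}])

```text
time_s: 20.48
eef_pos: [497.4, 121.0, 77.7]
tool_rot: [-0.0, 0.998, 0.067, 0.0]
ft_force: [-0.6, -0.8, -2.9]
width: 28.9
```

Request:
jog_arm(plan=[{"translation": [0.15,0.02,0],"rot": [0,0,0],"fingers": -1},{"translation": [0.3,0.04,0],"rot": [0,0,0],"fingers": -1},{"translation": [0.45,0.06,0],"rot": [0,0,0],"fingers": -1},{"translation": [0.6,0.08,0],"rot": [0,0,0],"fingers": -1},{"translation": [0.75,0.1,0],"rot": [0,0,0],"fingers": -1}])

```text
time_s: 20.9
eef_pos: [504.3, 121.5, 77.2]
tool_rot: [0.0, 0.998, 0.067, -0.001]
ft_force: [-1.8, -0.3, -3.4]
width: 29.1
```

Request:
jog_arm(plan=[{"translation": [0.15,0.02,0],"rot": [0,0,0],"fingers": -1},{"translation": [0.3,0.04,0],"rot": [0,0,0],"fingers": -1},{"translation": [0.45,0.06,0],"rot": [0,0,0],"fingers": -1},{"translation": [0.5,0.07,0],"rot": [0,0,0],"fingers": -1},{"translation": [0.5,0.07,0],"rot": [0,0,0],"fingers": -1}])

```text
time_s: 21.32
eef_pos: [510.3, 122.6, 77.6]
tool_rot: [0.0, 0.998, 0.067, 0.0]
ft_force: [-1.0, -0.8, -3.2]
width: 28.8
```

Request:
jog_arm(plan=[{"translation": [-2.5,-0.33,0],"rot": [0,0,0],"fingers": -1},{"translation": [-5,-0.67,0],"rot": [0,0,0],"fingers": -1},{"translation": [-7.5,-1,0],"rot": [0,0,0],"fingers": -1},{"translation": [-9,-1.5,0],"rot": [0,0,0],"fingers": -1},{"translation": [-9,-1.5,0],"rot": [0,0,0],"fingers": -1}])

```text
time_s: 21.73
eef_pos: [417.2, 106.8, 77.5]
tool_rot: [-0.0, 0.998, 0.067, -0.001]
ft_force: [-1.1, -0.6, -4.0]
width: 29.1
```

Run:
```python
from h import *
o=arm.get_obs(); print(o["eef_pos"],o["tool_rot"],o["ft_force"],o["width"])
im=np.zeros((600,800,3),np.uint8)
c=cap("scene"); im[:600,:320]=cv2.resize(c["color"][150:270,236:300],None,fx=5,fy=5,interpolation=cv2.INTER_CUBIC)
c=cap("top"); im[:600,320:]=cv2.resize(c["color"][150:250,195:275],None,fx=6,fy=6,interpolation=cv2.INTER_CUBIC)
cv2.imwrite("pics/g6.png",im)
```

```text
[417.15104197 106.84025037  77.54244762] [-3.34863648e-04  9.97785489e-01  6.65073126e-02 -8.84861651e-04] [-1.07551223 -0.62083038 -4.04107557] 29.10557410664612
```

View pics/g6.png

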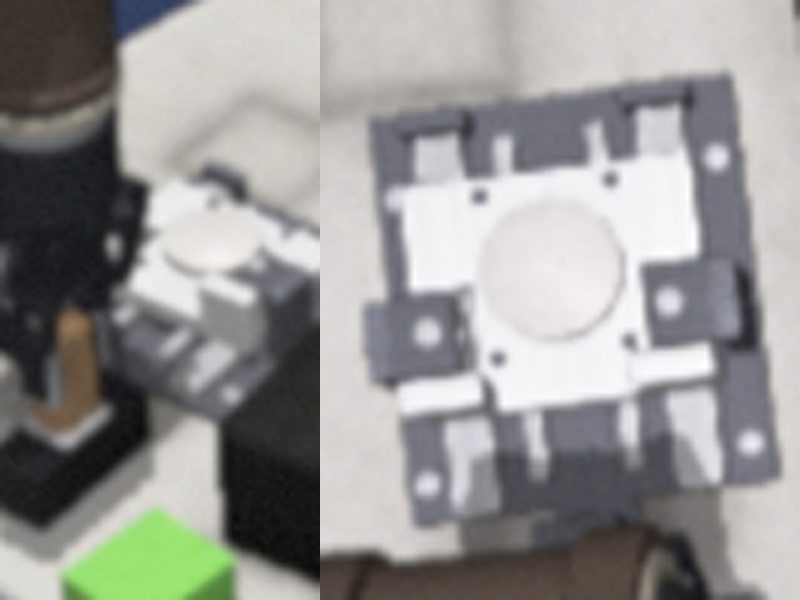

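The carrier is out past both keepers. In the top view, the left wing's rear edge at about (215,199) and the right's at about (254,192) both lie forward of the brackets. Now I'll set the mallet down.

Request:
jog_arm(plan=[{"translation": [1,0,-1],"rot": [0,0,0],"fingers": -1},{"translation": [1.5,0,-1.8],"rot": [0,0,0],"fingers": -1},{"translation": [1.5,0,-2.3],"rot": [0,0,0],"fingers": -1},{"translation": [1.5,0,-2.5],"rot": [0,0,0],"fingers": -1},{"translation": [1.5,0,-2.6],"rot": [0,0,0],"fingers": -1}])

```text
time_s: 22.25
eef_pos: [434.8, 107.2, 50.9]
tool_rot: [0.0, 0.998, 0.066, -0.001]
ft_force: [0.5, 0.5, -3.1]
width: 28.6
```

Request:
jog_arm(plan=[{"translation": [0,0,-0.1],"rot": [0,0,0],"fingers": -1},{"translation": [0,0,-0.2],"rot": [0,0,0],"fingers": -1},{"translation": [0,0,-0.3],"rot": [0,0,0],"fingers": -1},{"translation": [0,0,-0.3],"rot": [0,0,0],"fingers": -1},{"translation": [0,0,-0.3],"rot": [0,0,0],"fingers": -1}])

```text
time_s: 22.67
eef_pos: [435.1, 107.7, 49.1]
tool_rot: [-0.0, 0.998, 0.067, 0.0]
ft_force: [-2.8, -1.4, 4.5]
width: 29.0
```

Run:
```python
from h import *
o=arm.get_obs(); print(o["eef_pos"],o["tool_rot"],o["ft_force"],o["width"])
c=cap("top"); X=np.array([.991,.132]); O=np.array([502.5,171.2])
for x,y in((440,291),(672,255)):
    p=ray(c,195+(x-320)/6-.4,150+y/6-.4,34)[:2]; print("wing fixture x",(p-O)@X)
for x,y in((440,410),(672,378)):
    p=ray(c,195+(x-320)/6-.4,150+y/6-.4,60)[:2]; print("ear rear fixture x",(p-O)@X)
```

```text
[435.13888352 107.65430078  49.08553308] [-2.79179721e-04  9.97778867e-01  6.66125029e-02  1.72175378e-04] [-2.83708511 -1.35510129  4.53327182] 28.95245375440707
wing fixture x 103.67079769077326
wing fixture x 107.3911359453903
ear rear fixture x 49.44282326443419
ear rear fixture x 51.44320688810748
```

Request:
jog_arm(plan=[{"translation": [0,0,0],"rot": [0,0,0],"fingers": 0.5},{"translation": [0,0,0],"rot": [0,0,0],"fingers": 0.5},{"translation": [0,0,0],"rot": [0,0,0],"fingers": 0.5},{"translation": [0,0,0],"rot": [0,0,0],"fingers": 0.5},{"translation": [0,0,0],"rot": [0,0,0],"fingers": 0.5}])

```text
time_s: 23.13
eef_pos: [435.2, 107.6, 48.6]
tool_rot: [-0.0, 0.998, 0.067, 0.0]
ft_force: [-0.3, 0.4, -0.4]
width: 64.1
```

Request:
jog_arm(plan=[{"translation": [0,0,1],"rot": [0,0,0],"fingers": 0.5},{"translation": [0,0,3],"rot": [0,0,0],"fingers": 0.5},{"translation": [0,0,6],"rot": [0,0,0],"fingers": 0.5},{"translation": [0,0,9],"rot": [0,0,0],"fingers": 0.5},{"translation": [0,0,12],"rot": [0,0,0],"fingers": 0.5}])

```text
time_s: 23.55
eef_pos: [434.8, 106.9, 170.4]
tool_rot: [0.0, 0.998, 0.066, -0.0]
ft_force: [0.6, 0.9, 0.3]
width: 63.8
```

Request:
jog_arm(plan=[{"translation": [0,0,3],"rot": [0,0,0],"fingers": 0.5},{"translation": [0,0,5],"rot": [0,0,0],"fingers": 0.5},{"translation": [0,0,5],"rot": [0,0,0],"fingers": 0.5},{"translation": [0,0,5],"rot": [0,0,0],"fingers": 0.5}])

```text
time_s: 23.88
eef_pos: [435.6, 107.8, 220.0]
tool_rot: [-0.001, 0.998, 0.067, 0.001]
ft_force: [-0.3, -0.4, -0.8]
width: 64.0
```

Run:
```python
from h import *
o=arm.get_obs(); print(o["eef_pos"],o["ft_force"],o["width"],o["time_s"])
c=cap("scene"); cv2.imwrite("pics/g7.png",cv2.resize(c["color"][130:290,215:335],None,fx=3.7,fy=3.7,interpolation=cv2.INTER_CUBIC))
```

```text
[435.64705613 107.78048126 219.96874506] [-0.31318303 -0.39393373 -0.80325006] 64.00192668274694 23.8833
```

View pics/g7.png

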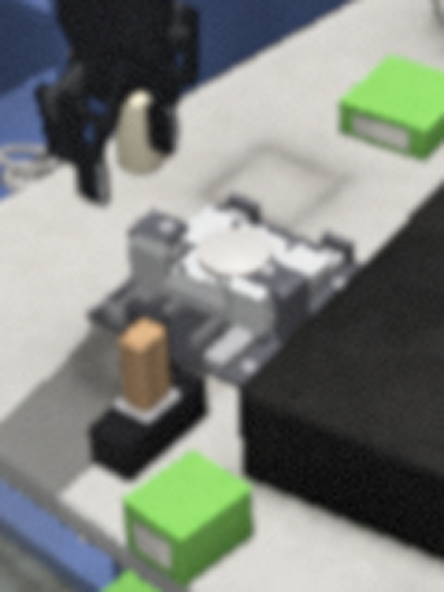

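The mallet stands upright on its head at about (254,238), the gripper is clear above it, and the carrier is out and flat. I'm handing in.

```bash
python3 -c "
from workcell import arm
print(arm.finish_job())"
```

```text
the job is handed in; nothing more can be done
None
```

I gripped the larger mallet by its handle, walked the carrier out with five slow pushes (right, left, right, left, right) and stood the mallet back on its head behind the fixture. I handed in at about 24 s.

**Last checks:**
- **Wings:** in the top view their rear edges were at fixture x ≈ 104 mm (left) and 107 mm (right). The 94 mm line is cleared by about 10 mm or more.
- **Carrier:** it looks flat on its rails in the last picture. The ear faces read 49 and 51 mm out, so it is at or near the end of its travel.
- **Mallet:** it stands upright, and the open gripper is well clear above it with force near zero.
- **Forces:** the wrist force at the end of each push was at most about 13 N. It was read only at the end of each move, so peaks in between were not seen.

**What failed or disagreed:**
- **First grasp:** it closed on air above the handle. The fingertips were about 30–40 mm higher than the TCP reading implied. I lowered the grip by 44 mm in all and it then held.
- **Final right push:** it met only 1–2 N, apparently because the keepers had already let go.
- **Bystanders:** I did not measure their positions. I saw no contact with them in the pictures.

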